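Turn the diamond plate over on the honing board

TASK

Roughing is done, so turn the double-sided diamond plate to its fine side: with the filling knife, slip the blade in under the plate's open edge, tip the plate up and over the centre strip, and bring it fully down flat, red fine side up, in the rubber-lined honing bay. Keep the gripper off the grit, use the blade gently (pressing with less than 10 N), then lay the knife down on the bench clear of the board and leave everything else where it lies.

Things in the scene. Friction and masses are not known exactly. Their poses are not given: they have to be found in the camera images.
- honing_board: plywood honing board fixed to the bench, 128 mm (x) by 182 mm (y); origin at bench height under the middle of its centre strip, z up. Bay floors lie at z = 15 mm, all beech strips stand 5 mm higher. The centre strip runs along x at y -4 to +4 mm, between the bare rough bay on the +y side and the rubber-lined honing bay on the -y side, both 97 mm wide in x
- rough_bay (a point): centre of the rough bay's floor (board frame 0, +37, +15 mm); the bay spans y +4 to +70 mm. Its outer strip (y +70 to +80 mm) has a gap 62 mm wide in the middle (x -31 to +31 mm), level with the floor, and the bare floor runs on to y = +96 mm: a blade can be set down there and slid in under the plate (at about 20 degrees; steeper than 30 it can jam)
- honing_bay (a point): centre of the honing bay's floor (board frame 0, -37, +15 mm); the bay spans y -70 to -4 mm and is closed all round by strips
- diamond_plate: rigid diamond sharpening plate, 90 (x) x 60 (y) x 8 mm (z), about 0.16 kg, origin at its centre, edges bevelled 1.5 mm at 45 degrees. At the start it lies loose and flat in the rough bay, z up: dotted grey coarse face (+z) above, dotted red fine face (-z) below; a few mm of play. Its +y edge, at the gap, is the open one. Set too low between the strips to be gripped
- fine_face (a point): centre of the plate's red fine face, 4 mm from its origin. Tipped up at its open edge the plate bears on the centre strip; past upright it falls over the strip. It may then rest partly on the strip and must be pushed on (board -y), with the tip about 8 mm above the bay floor, till it drops into the honing bay
- filling_knife: filling knife on its handle, 0.12 kg. Green handle 20 mm wide (x), 95 mm long (y -39 to +56 mm), 22 mm high; origin on the handle's underside. Steel blade at mid-height (z = 11 mm) on to y = -100 mm: 32 mm wide, 2 mm thick, 1 mm at the tip; stiff but bent: the tip lies up to 9 mm higher or lower than that, each time different. Grip the handle across x, near the blade, with about 50 N
- red_chisel: chisel with a red handle, about 270 mm long, a bystander; origin under its middle
Not all that is in view belongs to the job. There is more than one size of the filling_knife; the one meant has the size given above.

How it is judged:
By the outcome, as a careful person would: the job done as asked, in the order asked, and still so for the second after the job is handed in, with the robot touching nothing.
It also fails if it takes over 67 s, if anything falls off the work surface, if the arm or the gripper's body presses on something with over 40 N, if the wrist force passes 120 N, or if a joint passes its speed limit or range.

ROBOT

A 7-joint arm with a two-finger parallel gripper is mounted at the origin on the work surface; the furniture and walls round the work are solid. World frame = base frame: x ahead of the robot, y to its left, z up, the work surface at z = 0. Lengths are in m, angles in rad, forces in N, time in s.
With the tool pointing down it reaches from about 0.425 to 0.95 m from the base axis. Payload 4.7 kg.
Tool frame: the origin (TCP) lies at the very end of the fingers, on their centre line; the grasp point (between the pads) lies 19 mm behind it; z points along the fingers, y is the line along which they close (so a half turn about z gives the same grasp; the last joint's range is limited). The gripper opens to 85 mm and grips with 20 to 120 N. Pads are 22 mm wide; open, the fingers measure 114 mm over their backs; the gripper's body (76 mm by 85 mm) begins 54 mm behind the grasp point. The pads swing forward as they close: fully open they stand 13 mm farther back than shut.
Start: joints at [-1.269, 0.469, -0.049, 1.532, 0.024, 1.141, -0.082], TCP at [0.219, 0.638, 0.231] pointing down, gripper open.
Joint ranges: [-2.59, 2.59], [-0.33, 1.99], [-1.39, 1.29], [0.1, 2.45], [-1.04, 4.18], [0.21, 1.99], [-2.66, 2.66]. Speed limits (rad/s): [2.57, 2.57, 3.14, 3.14, 3.14, 3.14, 3.14].

INTERFACE

Orientations are given as a rotation vector (axis times angle).
In Python, from rig import bot gives the robot as it stands. The module is installed in compiled form; this text tells all that it offers.
- The arm moves only by the shell command python3 -m handwheel 'ROWS'. ROWS is a JSON object whose one key "plan" holds a list of rows, each a list of 3 entries, a list of its own where there are three numbers: the opening, from 0 (shut) to 1 (fully open), then the shift along the tool's x, y, z in m, then the turn, a rotation vector about the tool's x, y, z in rad. A call has exactly 10 rows; each row shifts and turns the commanded pose from where the row before left it, along the tool's axes as they then stand; what a row does not reach is not made up. A row lasts 1/10 s, in which the tool goes at most 50 mm and 8.59 degrees, less where a joint would pass 70% of its speed; a pose out of reach is approached as far as the arm can. A call with a gripper value outside its range is refused whole. The fingers move at their own pace and stop on an object; the grip force is fixed at half the most. Time passes only in rows, so rows that do not move let the fingers close, or fill a call up. It gives the time, the measured TCP pose, the force, the opening and the grip force at its end, in the units of the state.
- bot.read_state(): the state, without advancing time (a new reading comes with each control period).
- bot.camera(name): name is "side" or "top"; returns a dict with "frame" (384x512x3 uint8, red, green, blue), "fx", "fy", "cx", "cy" (pixels), "k1" (the pictures are not rectified: a ray, as slopes to the right and down, at radius r is drawn at 1 + k1 r^2 times it, then the intrinsics apply), "pose" (4x4, takes a point from camera to world coordinates). Camera axes: x right, y down, z forward; pixel columns grow to the right and rows downward; lengths in m; the calibration is good to about 2 mm. A picture is of the moment at which its call begins. There is no depth.
- bot.hand_in(): hands the job in; it is judged then, once.
The state is a dict: "time": time; "joints": joint angles; "qvel": joint speeds; "joint_torque": joint torques, N m; "position": TCP position; "eef_rot": TCP orientation; "force": force on the tool from outside, world axes, zero at the start; "wrist_torque": the same for the moment, N m; "gripper_width": finger opening in m; "gripper_force": force on a finger pad.
Only numpy, scipy, OpenCV 4.12 (cv2) and the standard library are available. Lean on these libraries where they do the work, as an engineer would, in place of code of your own. Each camera call takes 0.05 s, during which the arm holds its last target. There are 200 camera calls.

## Working session

There is one attempt and no reset: what is moved stays moved. The work goes in short steps, Python scripts to look and compute and a shell command to move; the robot and the scene stay as the last step left them, time stands still between calls to the robot, and variables do not carry over. Pictures are saved under pics/ and viewed, at most 10 in all, crops included, and the job is handed in when it is done.

```bash
mkdir -p pics; cat > h.py <<'E'
import numpy as np,cv2
from rig import bot
from scipy.spatial.transform import Rotation as R
def snap(n,f):
    c=bot.camera(n); cv2.imwrite('pics/'+f,c['frame'][:,:,::-1]); np.savez('pics/'+f+'.npz',**c); return c
def K(c): return float(c['fx']),float(c['fy']),float(c['cx']),float(c['cy']),float(c['k1'])
def proj(c,P):
    fx,fy,cx,cy,k=K(c);T=np.linalg.inv(c['pose']);p=np.atleast_2d(P)@T[:3,:3].T+T[:3,3]
    s=p[:,:2]/p[:,2:];r2=(s**2).sum(1,keepdims=True);s=s*(1+k*r2);return s*[fx,fy]+[cx,cy]
def ray(c,uv):
    fx,fy,cx,cy,k=K(c);d=(np.array(uv,float)-[cx,cy])/[fx,fy];s=d.copy()
    for _ in range(30): s=d/(1+k*(s@s))
    v=c['pose'][:3,:3]@np.r_[s,1];return c['pose'][:3,3],v/np.linalg.norm(v)
def atz(c,uv,z):
    o,v=ray(c,uv);return o+v*(z-o[2])/v[2]
E
python3 - <<'E'
from h import *
np.set_printoptions(precision=4,suppress=True)
for n in('top','side'):
    c=snap(n,n+'0.png');print(n,K(c),c['pose'])
s=bot.read_state();print(s['position'],s['eef_rot'],s['gripper_width'],s['force'])
E
```

```text
top (488.92796514728093, 488.92796514728093, 241.8997084955459, 187.62229873581106, 0.058055429106482856) [[ 0.0098 -0.9777  0.2098  0.1843]
 [-0.9999 -0.0102 -0.0009 -0.3245]
 [ 0.003  -0.2097 -0.9778  1.2557]
 [ 0.      0.      0.      1.    ]]
side (390.834587488615, 390.834587488615, 254.3997788777913, 192.06288368999566, -0.09967510539786487) [[ 0.9892 -0.0572  0.1352  0.2661]
 [-0.146  -0.4826  0.8636 -1.4278]
 [ 0.0159 -0.874  -0.4858  0.6904]
 [ 0.      0.      0.      1.    ]]
[0.2191 0.6379 0.2303] [-0.5172 -3.0985  0.0028] 0.08562550793318259 [-0.0605 -0.3039 -0.4532]
```

View pics/top0.png

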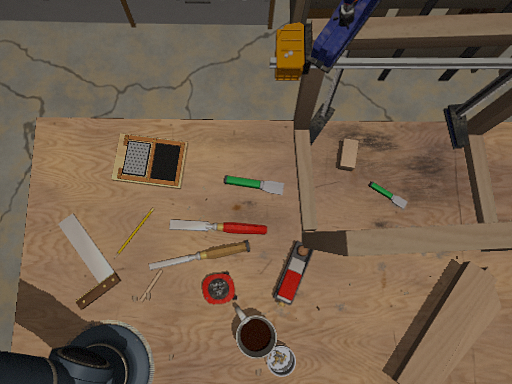

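View pics/side0.png

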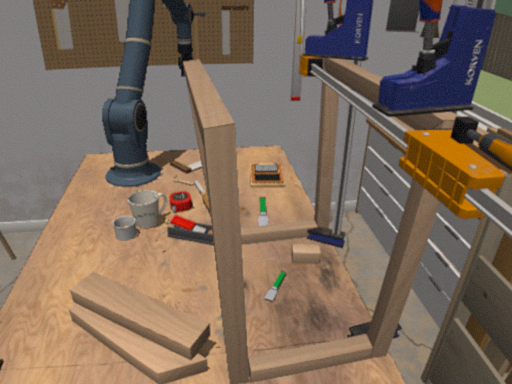

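```bash
python3 - <<'E'
from h import *
f=cv2.imread('pics/top0.png')
a=cv2.resize(f[128:194,104:194],None,fx=8,fy=8,interpolation=cv2.INTER_CUBIC)[:, :]
b=cv2.resize(f[165:205,214:304],None,fx=8,fy=8,interpolation=cv2.INTER_CUBIC)
b=b[:600-0]
cv2.imwrite('pics/c1.png',a[:600]);cv2.imwrite('pics/c2.png',b)
E
```

```text
(no output)
```

View pics/c1.png

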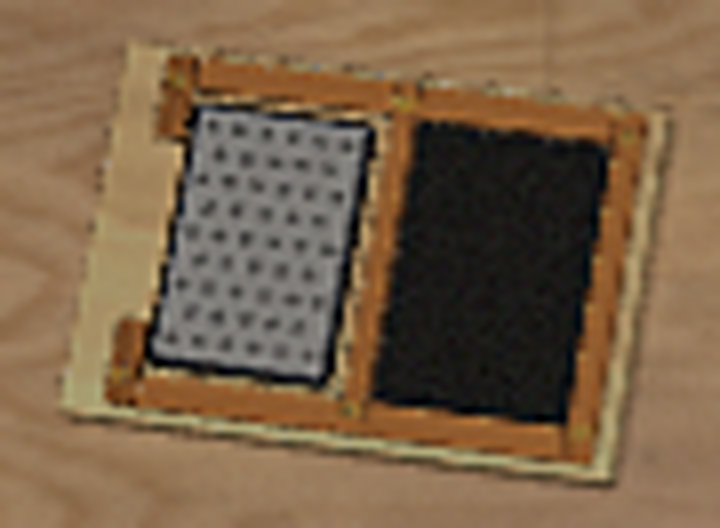

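View pics/c2.png

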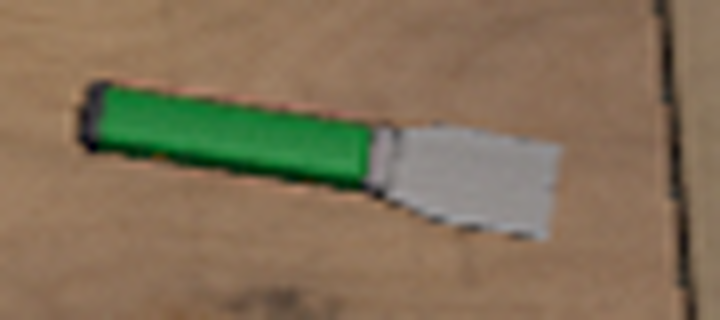

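```bash
cat > m.py <<'E'
from h import *
np.set_printoptions(precision=4,suppress=True)
c=dict(np.load('pics/top0.png.npz'))
A=lambda p,z:atz(c,(104+(p[0]+.5)/8-.5,128+(p[1]+.5)/8-.5),z)
B=lambda p,z:atz(c,(214+(p[0]+.5)/8-.5,165+(p[1]+.5)/8-.5),z)
b=[A(p,.015) for p in((130,43),(672,112),(62,408))]
s=[A(p,.020) for p in((172,55),(645,118),(592,465),(107,400))]
print('strip sizes',[np.linalg.norm(s[i]-s[(i+1)%4]) for i in range(4)],'board',np.linalg.norm(b[0]-b[1]),np.linalg.norm(b[0]-b[2]))
# strip frame outer: x +-? ; y from +80 to -80(?)
yd=(s[0]-s[1]+s[3]-s[2]);yaw=np.arctan2(-yd[0],yd[1]);print('board yaw deg',np.degrees(yaw))
cs=[A((405,97),.02),A((352,410),.02)];print('centre strip',cs,np.mean(cs,0),np.linalg.norm(cs[0]-cs[1]))
print('strip mean',np.mean(s,0))
pl=[A(p,.023) for p in((195,108),(375,128),(328,382),(152,358))];print('plate',np.mean(pl,0),[np.linalg.norm(pl[i]-pl[(i+1)%4]) for i in range(4)])
e=B((82,117),.015);n=B((370,158),.015);t=B((553,191),.011)
print('handle end',e,'neck',n,'tip',t,np.linalg.norm(e-n),np.linalg.norm(t-n),np.linalg.norm(B((560,145),.011)-B((547,238),.011)))
for a,q in((e,n),(e,t)):
  d=a-q;print('knife yaw',np.degrees(np.arctan2(-d[0],d[1])))
E
python3 m.py
python3 - <<'E'
import cv2
f=cv2.imread('pics/side0.png')
a=cv2.resize(f[150:240,235:310],None,fx=6.6,fy=6.6,interpolation=cv2.INTER_CUBIC)
cv2.imwrite('pics/c3.png',a)
E
```

```text
strip sizes [np.float64(0.15722761924646134), np.float64(0.11777189025701504), np.float64(0.15820027698181666), np.float64(0.11768036195717847)] board 0.18076701602791367 0.12491915246200017
board yaw deg -7.191535722620283
centre strip [array([ 0.576 , -0.0936,  0.02  ]), array([ 0.4702, -0.0814,  0.02  ])] [ 0.5231 -0.0875  0.02  ] 0.10657237936792055
strip mean [ 0.5212 -0.0878  0.02  ]
plate [ 0.5249 -0.0503  0.023 ] [np.float64(0.059287314146035004), np.float64(0.08640153997733045), np.float64(0.0574186482539046), np.float64(0.0848956085625189)]
handle end [ 0.4724 -0.2784  0.015 ] neck [ 0.4597 -0.3722  0.015 ] tip [ 0.4502 -0.4319  0.011 ] 0.0946505330224125 0.060577566130800245 0.03129731045919391
knife yaw -7.7069087560177625
knife yaw -8.223394770239741
```

View pics/c3.png

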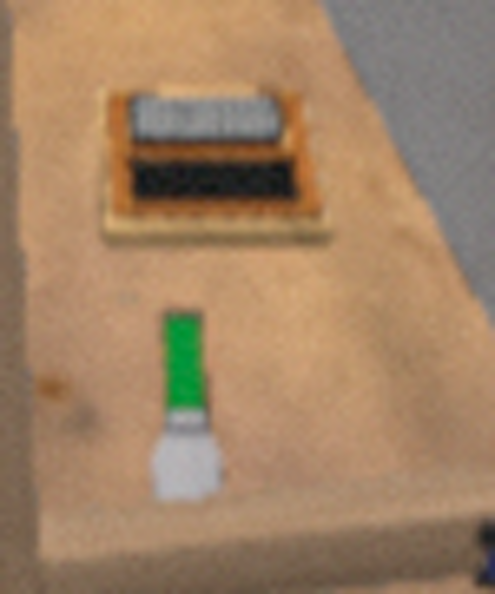

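```bash
cat > pl.py <<'E'
from h import *
np.set_printoptions(precision=4,suppress=True)
yaw=np.radians(-7.3)
def tool(yaw,pitch=0):
    # tool y = frame x, tool x = frame y ; pitch>0 lowers the blade (frame -y) tip, degrees
    Z=R.from_euler('z',yaw); X=R.from_euler('x',np.radians(pitch))
    return Z*X*R.from_matrix(np.array([[0,1,0],[1,0,0],[0,0,-1.]]))
def plan(p,r,tgts,nd=3):
    """tgts: list of (pos,R,nrows); prints rounded rows; returns final p,r"""
    for P,Q,n in tgts:
        P=np.array(P,float)
        for i in range(n):
            w=(r.inv()*Q).as_rotvec()/(n-i); w=np.round(w,3)
            d=r.inv().apply((P-p)/(n-i)); d=np.round(d,nd)
            print([0,[float(x) for x in d],[float(x) for x in w]], '!' if np.linalg.norm(d)>.05 or np.linalg.norm(w)>.1499 else '')
            p=p+r.apply(d); r=r*R.from_rotvec(w)
        print('->',p,r.as_rotvec())
    return p,r
def cur():
    s=bot.read_state();return np.array(s['position']),R.from_rotvec(s['eef_rot'])
E
python3 - <<'E'
from pl import *
from m import B,c,e,n,t
s=dict(np.load('pics/side0.png.npz'))
S=lambda p:(235+(p[0]+.5)/6.6-.5,150+(p[1]+.5)/6.6-.5)
def tri(T,p):
    o1,v1=T;o2,v2=ray(s,S(p));a=np.linalg.lstsq(np.c_[v1,-v2],o2-o1,rcond=None)[0];return (o1+v1*a[0]+o2+v2*a[1])/2,np.linalg.norm(o1+v1*a[0]-o2-v2*a[1])
tb=lambda p:ray(c,(214+(p[0]+.5)/8-.5,165+(p[1]+.5)/8-.5))
print(tri(tb((82,117)),(184,312)),tri(tb((370,158)),(186,410)),tri(tb((553,191)),(186,498)))
ta=lambda p:ray(c,(104+(p[0]+.5)/8-.5,128+(p[1]+.5)/8-.5))
print('board',tri(ta((612,470)),(103,228)),tri(ta((352,410)),(131,155)),tri(ta((405,97)),(287,150)))
p,r=cur()
Q=tool(np.radians(-7.7))
plan(p,r,[([.50,.36,.2],R.from_euler('z',-40,degrees=True)*r,9),([.54,0,.15],Q,8),([.4616,-.3583,.09],Q,8)])
E
```

```text
strip sizes [np.float64(0.15722761924646134), np.float64(0.11777189025701504), np.float64(0.15820027698181666), np.float64(0.11768036195717847)] board 0.18076701602791367 0.12491915246200017
board yaw deg -7.191535722620283
centre strip [array([ 0.576 , -0.0936,  0.02  ]), array([ 0.4702, -0.0814,  0.02  ])] [ 0.5231 -0.0875  0.02  ] 0.10657237936792055
strip mean [ 0.5212 -0.0878  0.02  ]
plate [ 0.5249 -0.0503  0.023 ] [np.float64(0.059287314146035004), np.float64(0.08640153997733045), np.float64(0.0574186482539046), np.float64(0.0848956085625189)]
handle end [ 0.4724 -0.2784  0.015 ] neck [ 0.4597 -0.3722  0.015 ] tip [ 0.4502 -0.4319  0.011 ] 0.0946505330224125 0.060577566130800245 0.03129731045919391
knife yaw -7.7069087560177625
knife yaw -8.223394770239741
(array([ 0.4725, -0.2788,  0.023 ]), np.float64(0.0038543344118738506)) (array([ 0.4591, -0.372 ,  0.0219]), np.float64(0.0017796854499926428)) (array([ 0.4503, -0.4319,  0.011 ]), np.float64(6.472407080009517e-05))
board (array([ 0.4498, -0.1653,  0.0153]), np.float64(0.004617028414644014)) (array([ 0.4734, -0.0807,  0.0168
[... 802 characters left out ...]
, [-0.045, -0.004, 0.006], [-0.0, 0.0, 0.085]] 
[0, [-0.045, -0.0, 0.007], [-0.0, 0.0, 0.084]] 
[0, [-0.045, 0.003, 0.006], [-0.001, 0.001, 0.085]] 
[0, [-0.045, 0.007, 0.007], [-0.0, -0.0, 0.084]] 
-> [ 0.5399 -0.0002  0.1499] [-2.3651 -2.0677  0.0001]
[0, [-0.046, -0.004, 0.007], [-0.0, -0.0, 0.0]] 
[0, [-0.046, -0.004, 0.008], [-0.0, -0.0, 0.0]] 
[0, [-0.046, -0.004, 0.007], [-0.0, -0.0, 0.0]] 
[0, [-0.045, -0.004, 0.008], [-0.0, -0.0, 0.0]] 
[0, [-0.046, -0.003, 0.007], [-0.0, -0.0, 0.0]] 
[0, [-0.045, -0.004, 0.008], [-0.0, -0.0, 0.0]] 
[0, [-0.046, -0.003, 0.007], [-0.0, -0.0, 0.0]] 
[0, [-0.045, -0.004, 0.008], [-0.0, -0.0, 0.0]] 
-> [ 0.4614 -0.3579  0.0899] [-2.3651 -2.0677  0.0001]
```

```bash
python3 -m handwheel '{"plan":[[1,[-0.04,-0.019,0.003],[0,0,0.078]],[1,[-0.041,-0.016,0.003],[0,0,0.078]],[1,[-0.042,-0.013,0.004],[0,0,0.077]],[1,[-0.043,-0.009,0.003],[0,0,0.078]],[1,[-0.043,-0.006,0.004],[0,0,0.077]],[1,[-0.044,-0.003,0.003],[0,0,0.078]],[1,[-0.044,0.001,0.004],[0,0,0.077]],[1,[-0.044,0.004,0.003],[0,0.001,0.078]],[1,[-0.043,0.007,0.004],[0,0,0.077]],[1,[-0.041,-0.019,0.006],[0,0,0.085]]]}'
python3 -m handwheel '{"plan":[[1,[-0.043,-0.015,0.006],[0,0,0.084]],[1,[-0.044,-0.012,0.006],[0,0,0.085]],[1,[-0.044,-0.008,0.006],[0,0,0.084]],[1,[-0.045,-0.004,0.006],[0,0,0.085]],[1,[-0.045,0,0.007],[0,0,0.084]],[1,[-0.045,0.003,0.006],[-0.001,0.001,0.085]],[1,[-0.045,0.007,0.007],[0,0,0.084]],[1,[-0.046,-0.004,0.007],[0,0,0]],[1,[-0.046,-0.004,0.008],[0,0,0]],[1,[-0.046,-0.004,0.007],[0,0,0]]]}'
python3 -m handwheel '{"plan":[[1,[-0.045,-0.004,0.008],[0,0,0]],[1,[-0.046,-0.003,0.007],[0,0,0]],[1,[-0.045,-0.004,0.008],[0,0,0]],[1,[-0.046,-0.003,0.007],[0,0,0]],[1,[-0.045,-0.004,0.008],[0,0,0]],[1,[0,0,0.02],[0,0,0]],[1,[0,0,0],[0,0,0]],[1,[0,0,0],[0,0,0]],[1,[0,0,0],[0,0,0]],[1,[0,0,0],[0,0,0]]]}'
python3 - <<'E'
from pl import *
p,r=cur();print(p,r.as_matrix(),bot.read_state()['joints'])
plan(p,r,[([.4616,-.3583,.003],tool(np.radians(-7.7)),5)],4)
E
```

```text
time: 1.1
position: [0.5082, 0.3144, 0.1939]
eef_rot: [1.666, 2.662, 0.004]
force: [0.1, -0.9, 0.5]
gripper_width: 0.086
gripper_force: 0.0
time: 2.1
position: [0.5089, -0.1361, 0.127]
eef_rot: [-2.364, -2.067, -0.002]
force: [0.5, -0.6, -0.0]
gripper_width: 0.0852
gripper_force: 0.0
time: 3.1
position: [0.4627, -0.3561, 0.07]
eef_rot: [-2.363, -2.07, -0.004]
force: [0.1, 0.2, -0.3]
gripper_width: 0.0855
gripper_force: 0.0
[ 0.4627 -0.3561  0.07  ] [[ 0.1314  0.9913  0.0018]
 [ 0.9913 -0.1314  0.0017]
 [ 0.0019  0.0015 -1.    ]] [ 0.2544  0.54    0.4434  1.9192 -0.3318  0.7537  0.7556]
[0, [-0.0005, -0.0002, 0.0134], [0.0, -0.0, 0.001]] 
[0, [-0.0005, -0.0002, 0.0134], [0.0, -0.0, 0.0]] 
[0, [-0.0005, -0.0002, 0.0134], [0.001, -0.001, 0.001]] 
[0, [-0.0005, -0.0001, 0.0134], [0.0, -0.0, 0.0]] 
[0, [-0.0004, -0.0001, 0.0134], [0.001, -0.001, 0.001]] 
-> [ 0.4616 -0.3583  0.003 ] [-2.3657 -2.0666  0.0006]
```

```bash
python3 -m handwheel '{"plan":[[1,[0,0,0.014],[0,0,0]],[1,[-0.001,-0.001,0.014],[0,0,0]],[1,[-0.001,0,0.013],[0,0,0]],[1,[0,0,0.013],[0,0,0]],[1,[0,0,0.013],[0,0,0]],[0,[0,0,0],[0,0,0]],[0,[0,0,0],[0,0,0]],[0,[0,0,0],[0,0,0]],[0,[0,0,0],[0,0,0]],[0,[0,0,0],[0,0,0]]]}'
python3 -m handwheel '{"plan":[[0,[0,0,0],[0,0,0]],[0,[0,0,0],[0,0,0]],[0,[0,0,0],[0,0,0]],[0,[0,0,0],[0,0,0]],[0,[0,0,-0.02],[0,0,0]],[0,[0,0,-0.02],[0,0,0]],[0,[0,0,-0.02],[0,0,0]],[0,[0,0,-0.02],[0,0,0]],[0,[0,0,0],[0,0,0]],[0,[0,0,0],[0,0,0]]]}'
python3 - <<'E'
from pl import *
c1=snap('top','t1.png');c2=snap('side','s1.png')
p,r=cur();print(p)
a=[proj(c,[p])[0] for c in (c1,c2)];print(a)
for c,q,f in((c1,a[0],'t1'),(c2,a[1],'s1')):
    u,v=map(int,q);print(f,u-45,v-35);im=c['frame'][v-35:v+35,u-45:u+45,::-1];cv2.imwrite('pics/'+f+'c.png',cv2.resize(im,None,fx=6,fy=6,interpolation=cv2.INTER_CUBIC))
cv2.imwrite('pics/g1.png',np.vstack([cv2.imread('pics/t1c.png'),cv2.imread('pics/s1c.png')])[:840][::1]) 
g=cv2.imread('pics/g1.png');cv2.imwrite('pics/g1.png',cv2.resize(g,None,fx=.71,fy=.71))
E
```

```text
time: 4.1
position: [0.4609, -0.3593, 0.0031]
eef_rot: [2.365, 2.067, 0.003]
force: [0.1, -0.1, -1.6]
gripper_width: 0.0187
gripper_force: 59.6
time: 5.1
position: [0.4601, -0.3585, 0.0818]
eef_rot: [-2.364, -2.067, -0.003]
force: [-0.3, 0.2, -2.1]
gripper_width: 0.0187
gripper_force: 59.8
[ 0.4596 -0.3582  0.0809]
[array([255.1738, 178.5303]), array([262.4097, 193.7461])]
t1 210 143
s1 217 158
```

View pics/g1.png

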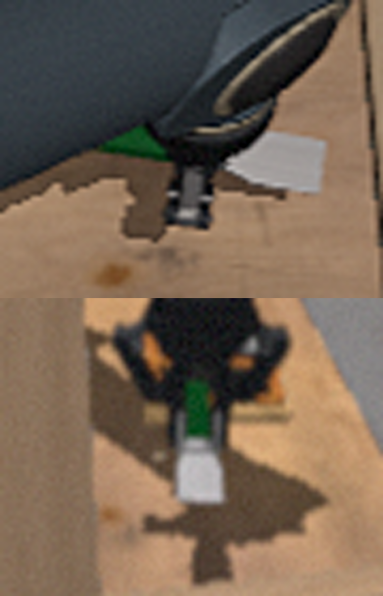

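```bash
cat >> pl.py <<'E'
BO=np.array([.5225,-.0875,0]);BY=R.from_euler('z',-7.2,degrees=True)
TIP=np.array([-.073,0,-.008])
def tcp(y,z,pitch=20,x=0.):
    "TCP pose for blade tip at board x,y,z (mm)"
    Q=tool(np.radians(-7.2),pitch); T=BO+BY.apply(np.array([x,y,z])/1000)
    return T-Q.apply(TIP),Q
def tipb(p,r): return BY.inv().apply(p+r.apply(TIP)-BO)*1000
E
python3 - <<'E'
from pl import *
p,r=cur()
P,Q=tcp(88,30);print(P,p)
plan(p,r,[([.49,-.20,.17],r,4),(P+[0,0,.06],Q,7),(P,Q,3)])
E
```

```text
[0.5425 0.0706 0.0474] [ 0.4596 -0.3582  0.0809]
[0, [0.04, 0.002, -0.022], [0.0, 0.0, 0.0]] 
[0, [0.04, 0.002, -0.022], [0.0, 0.0, 0.0]] 
[0, [0.041, 0.002, -0.022], [0.0, 0.0, 0.0]] 
[0, [0.04, 0.003, -0.023], [0.0, 0.0, 0.0]] 
-> [ 0.4901 -0.2001  0.1704] [-2.3623 -2.0657 -0.0015]
[0, [0.039, 0.002, 0.009], [-0.0, 0.049, -0.001]] 
[0, [0.039, 0.002, 0.011], [-0.0, 0.05, -0.001]] 
[0, [0.038, 0.002, 0.013], [-0.0, 0.049, -0.001]] 
[0, [0.038, 0.003, 0.015], [-0.0, 0.05, -0.001]] 
[0, [0.037, 0.003, 0.017], [-0.0, 0.049, -0.001]] 
[0, [0.036, 0.002, 0.018], [-0.0, 0.05, -0.002]] 
[0, [0.034, 0.003, 0.02], [-0.0, 0.049, -0.001]] 
-> [0.5427 0.0702 0.1075] [-2.1652 -1.9082 -0.3812]
[0, [-0.007, -0.0, 0.019], [-0.0, 0.0, -0.0]] 
[0, [-0.007, -0.0, 0.019], [-0.0, 0.0, -0.0]] 
[0, [-0.006, -0.0, 0.019], [-0.0, 0.0, -0.0]] 
-> [0.5427 0.0709 0.0471] [-2.1652 -1.9082 -0.3812]
```

```bash
python3 -m handwheel '{"plan":[[0,[0.04,0.002,-0.022],[0,0,0]],[0,[0.04,0.002,-0.022],[0,0,0]],[0,[0.041,0.002,-0.022],[0,0,0]],[0,[0.04,0.003,-0.023],[0,0,0]],[0,[0.039,0.002,0.009],[0,0.049,-0.001]],[0,[0.039,0.002,0.011],[0,0.05,-0.001]],[0,[0.038,0.002,0.013],[0,0.049,-0.001]],[0,[0.038,0.003,0.015],[0,0.05,-0.001]],[0,[0.037,0.003,0.017],[0,0.049,-0.001]],[0,[0.036,0.002,0.018],[0,0.05,-0.002]]]}'
python3 -m handwheel '{"plan":[[0,[0.034,0.003,0.02],[0,0.049,-0.001]],[0,[-0.007,0,0.019],[0,0,0]],[0,[-0.007,0,0.019],[0,0,0]],[0,[-0.006,0,0.019],[0,0,0]],[0,[0,0,0],[0,0,0]],[0,[0,0,0],[0,0,0]],[0,[0,0,0],[0,0,0]],[0,[0,0,0],[0,0,0]],[0,[0,0,0],[0,0,0]],[0,[0,0,0],[0,0,0]]]}'
python3 - <<'E'
from pl import *
c1=snap('top','t2.png');c2=snap('side','s2.png')
p,r=cur();print(p,tipb(p,r),bot.read_state()['force'])
T=p+r.apply(TIP);out=[]
for c in(c1,c2):
    q=proj(c,[T])[0];u,v=map(int,q);print(q,u-60,v-45)
    out.append(cv2.resize(c['frame'][v-45:v+45,u-60:u+60,::-1],None,fx=6,fy=6,interpolation=cv2.INTER_CUBIC)[::1])
g=np.vstack(out);cv2.imwrite('pics/g2.png',cv2.resize(g,(400,600)))
for i,o in enumerate(out):cv2.imwrite('pics/g2%d.png'%i,o)
E
```

```text
time: 6.2
position: [0.5351, 0.0334, 0.1159]
eef_rot: [-2.195, -1.932, -0.331]
force: [-0.4, -0.1, -0.9]
gripper_width: 0.0187
gripper_force: 59.7
time: 7.2
position: [0.5439, 0.0701, 0.0485]
eef_rot: [-2.167, -1.91, -0.384]
force: [-0.2, 0.0, -0.3]
gripper_width: 0.0185
gripper_force: 59.7
[0.5438 0.0701 0.0482] [ 1.3536 87.6911 30.8713] [ 0.253  -0.3711 -1.409 ]
[116.6825 153.1888] 56 108
[265.9439 160.6679] 205 115
```

View pics/g20.png

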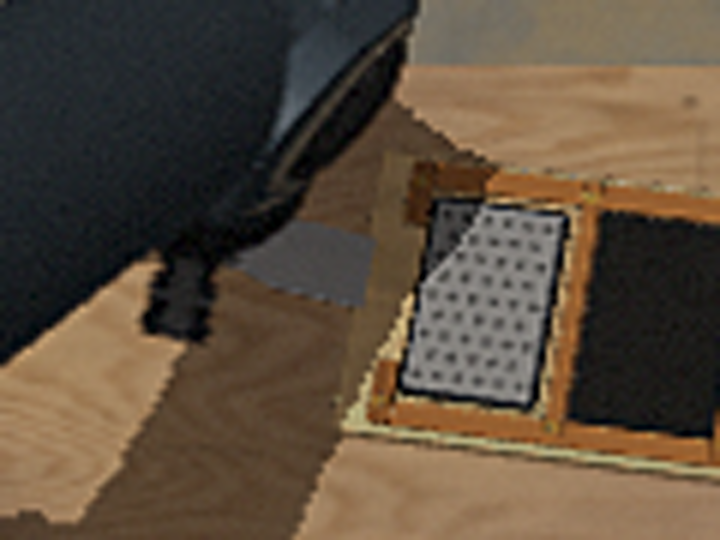

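```bash
python3 - <<'E'
from pl import *
c=dict(np.load('pics/t2.png.npz'))
pr=lambda x,y,z:(proj(c,[BO+BY.apply(np.array([x,y,z])/1000)])[0]-[56,108]+.5)*6-.5
for q in((31,70,20),(-31,70,20),(31,80,20),(-31,80,20),(0,75,15),(0,96,15),(1.35,87.7,30.9),(1.35,87.7,15),(64,96,15),(-64,96,15),(0,0,20),(-64,-86,15)):print(q,pr(*q))
E
```

```text
(31, 70, 20) [425.6142 221.2307]
(-31, 70, 20) [399.3307 357.3933]
(31, 80, 20) [402.932  218.1902]
(-31, 80, 20) [376.4183 354.3254]
(0, 75, 15) [403.8778 290.5925]
(0, 96, 15) [356.1775 284.2006]
(1.35, 87.7, 30.9) [366.5562 273.6191]
(1.35, 87.7, 15) [375.6121 283.7754]
(64, 96, 15) [383.4143 145.6121]
(-64, 96, 15) [328.1662 425.6141]
(0, 0, 20) [571.9937 310.3201]
(-64, -86, 15) [745.3514 481.4806]
```

View pics/g21.png

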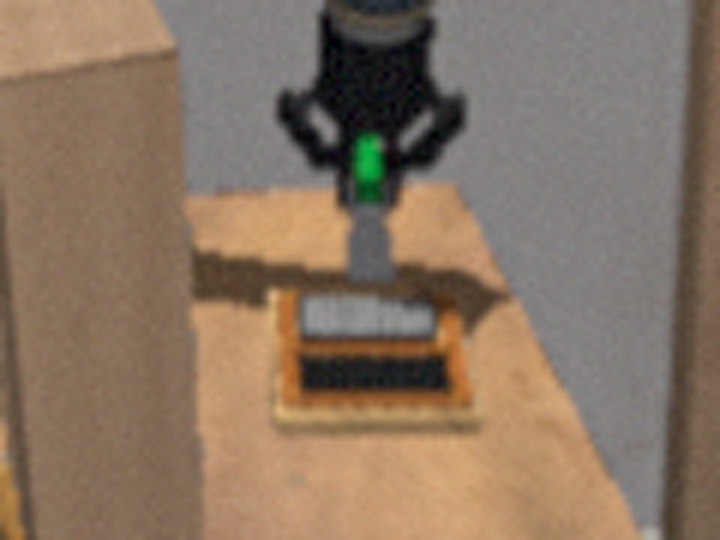

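```bash
python3 -m handwheel '{"plan":[[0,[-0.001,-0.001,0.004],[0,0,0]],[0,[-0.002,-0.001,0.004],[0,0,0]],[0,[-0.001,0,0.003],[0,0,0]],[0,[0,0,0],[0,0,0]],[0,[0,0,0],[0,0,0]],[0,[0,0,0],[0,0,0]],[0,[0,0,0],[0,0,0]],[0,[0,0,0],[0,0,0]],[0,[0,0,0],[0,0,0]],[0,[0,0,0],[0,0,0]]]}'
for i in 1 2; do python3 -m handwheel '{"plan":[[0,[-0.0003,0,0.0009],[0,0,0]],[0,[0,0,0],[0,0,0]],[0,[0,0,0],[0,0,0]],[0,[0,0,0],[0,0,0]],[0,[0,0,0],[0,0,0]],[0,[0,0,0],[0,0,0]],[0,[0,0,0],[0,0,0]],[0,[0,0,0],[0,0,0]],[0,[0,0,0],[0,0,0]],[0,[0,0,0],[0,0,0]]]}';done
python3 -c "
from pl import *
p,r=cur();print(tipb(p,r),[bot.read_state()['force'] for _ in range(3)])"
```

```text
time: 8.3
position: [0.5417, 0.0717, 0.0367]
eef_rot: [-2.164, -1.909, -0.384]
force: [-1.0, 2.6, 5.0]
gripper_width: 0.0187
gripper_force: 60.8
time: 9.3
position: [0.5419, 0.0719, 0.0362]
eef_rot: [-2.164, -1.909, -0.385]
force: [-0.9, 3.1, 7.1]
gripper_width: 0.0187
gripper_force: 61.1
time: 10.3
position: [0.542, 0.0723, 0.0355]
eef_rot: [-2.163, -1.909, -0.386]
force: [-2.1, 3.0, 8.9]
gripper_width: 0.0187
gripper_force: 61.4
[-0.5879 89.6686 17.9059] [array([-2.0828,  2.9588,  8.8554]), array([-2.0828,  2.9588,  8.8554]), array([-2.0828,  2.9588,  8.8554])]
```

```bash
python3 -m handwheel '{"plan":[[0,[0.001,0,-0.0025],[0,0,0]],[0,[0.0003,0,-0.001],[0,0,0]],[0,[0,0,0],[0,0,0]],[0,[0,0,0],[0,0,0]],[0,[0,0,0],[0,0,0]],[0,[0,0,0],[0,0,0]],[0,[0,0,0],[0,0,0]],[0,[0,0,0],[0,0,0]],[0,[0,0,0],[0,0,0]],[0,[0,0,0],[0,0,0]]]}'
python3 - <<'E'
from pl import *
p,r=cur();print(tipb(p,r),bot.read_state()['force'])
c=dict(np.load('pics/s2.png.npz'))
p=np.array([.5438,.0701,.0482]);r=tool(np.radians(-7.2),20)
for b in(-.008,-.004,0):
    print(b,(proj(c,[p+r.apply([-.073,0,b])])[0]-[205,115]+.5)*6-.5)
pr=lambda x,y,z:(proj(c,[BO+BY.apply(np.array([x,y,z])/1000)])[0]-[205,115]+.5)*6-.5
for q in((-64,-86,15),(64,-86,15),(-64,-86,0),(0,4,20),(0,-4,20),(0,-70,20),(0,-80,20)):print(q,pr(*q))
E
```

```text
time: 11.3
position: [0.5417, 0.0704, 0.0381]
eef_rot: [-2.167, -1.91, -0.382]
force: [-0.2, 0.0, -0.0]
gripper_width: 0.0187
gripper_force: 60.2
[-0.7512 87.7269 20.7005] [-0.1997  0.0206 -0.0324]
-0.008 [368.1961 276.6693]
-0.004 [367.9367 280.8771]
0 [367.6783 285.0692]
(-64, -86, 15) [274.5522 416.6148]
(64, -86, 15) [481.8909 417.5307]
(-64, -86, 0) [274.2887 438.046 ]
(0, 4, 20) [371.6199 345.3357]
(0, -4, 20) [372.2154 350.8001]
(0, -70, 20) [377.3445 397.8956]
(0, -80, 20) [378.1568 405.3602]
```

```bash
sed -i 's/^TIP=.*/TIP=np.array([-.073,0,-.0025])/' pl.py
python3 - <<'E'
from pl import *
p,r=cur();print(tipb(p,r))
P,Q=tcp(86,16.5,15,-.5)
p,r=plan(p,r,[(P,Q,3)],4)
P,Q=tcp(74,15.3,15,-.5)
plan(p,r,[(P,Q,6)],4)
E
```

```text
[-0.7417 89.602  15.53  ]
[0, [-0.0012, 0.0001, 0.0014], [0.001, -0.029, 0.0]] 
[0, [-0.0011, 0.0001, 0.0014], [0.0, -0.029, 0.0]] 
[0, [-0.0011, 0.0, 0.0014], [0.001, -0.028, 0.0]] 
-> [0.5417 0.0685 0.033 ] [-2.2158 -1.9538 -0.2916]
[0, [-0.002, 0.0, -0.0003], [-0.0, -0.0, 0.0]] 
[0, [-0.002, 0.0, -0.0003], [-0.0, -0.0, 0.0]] 
[0, [-0.002, 0.0, -0.0003], [-0.0, -0.0, 0.0]] 
[0, [-0.002, 0.0, -0.0003], [-0.0, -0.0, 0.0]] 
[0, [-0.002, 0.0, -0.0004], [-0.0, -0.0, 0.0]] 
[0, [-0.0019, 0.0, -0.0003], [-0.0, -0.0, 0.0]] 
-> [0.5402 0.0566 0.0318] [-2.2158 -1.9538 -0.2916]
```

```bash
python3 -m handwheel '{"plan":[[0,[-0.0012,0,0.0014],[0,-0.029,0]],[0,[-0.0011,0,0.0014],[0,-0.029,0]],[0,[-0.0011,0,0.0014],[0,-0.028,0]],[0,[-0.002,0,-0.0003],[0,0,0]],[0,[-0.002,0,-0.0003],[0,0,0]],[0,[-0.002,0,-0.0003],[0,0,0]],[0,[-0.002,0,-0.0003],[0,0,0]],[0,[-0.002,0,-0.0003],[0,0,0]],[0,[0,0,0],[0,0,0]],[0,[0,0,0],[0,0,0]]]}'
python3 - <<'E'
from pl import *
p,r=cur();s=bot.read_state();print(s['time'],tipb(p,r),s['force'])
E
```

```text
time: 12.3
position: [0.5402, 0.0584, 0.0319]
eef_rot: [-2.217, -1.954, -0.294]
force: [0.2, 0.4, -1.8]
gripper_width: 0.0184
gripper_force: 60.1
12.3 [-0.7403 75.8072 15.3677] [ 0.2257  0.4106 -1.7951]
```

```bash
python3 -m handwheel '{"plan":[[0,[-0.0002,0,0.0008],[0,0,0]],[0,[0,0,0],[0,0,0]],[0,[0,0,0],[0,0,0]],[0,[0,0,0],[0,0,0]],[0,[0,0,0],[0,0,0]],[0,[0,0,0],[0,0,0]],[0,[0,0,0],[0,0,0]],[0,[0,0,0],[0,0,0]],[0,[0,0,0],[0,0,0]],[0,[0,0,0],[0,0,0]]]}'
python3 -m handwheel '{"plan":[[0,[-0.0002,0,0.0008],[0,0,0]],[0,[0,0,0],[0,0,0]],[0,[0,0,0],[0,0,0]],[0,[0,0,0],[0,0,0]],[0,[0,0,0],[0,0,0]],[0,[0,0,0],[0,0,0]],[0,[0,0,0],[0,0,0]],[0,[0,0,0],[0,0,0]],[0,[0,0,0],[0,0,0]],[0,[0,0,0],[0,0,0]]]}'
python3 - <<'E'
from pl import *
p,r=cur();s=bot.read_state();print(s['time'],tipb(p,r),s['force'])
E
```

```text
time: 13.3
position: [0.5402, 0.0586, 0.031]
eef_rot: [-2.217, -1.954, -0.294]
force: [-0.9, -0.1, -0.9]
gripper_width: 0.0188
gripper_force: 60.1
time: 14.3
position: [0.5403, 0.0586, 0.0302]
eef_rot: [-2.217, -1.954, -0.294]
force: [0.7, 0.1, -0.3]
gripper_width: 0.0183
gripper_force: 60.3
14.3 [-0.7007 76.0082 13.752 ] [ 0.7393  0.0701 -0.2998]
```

```bash
python3 -m handwheel '{"plan":[[0,[-0.002,0,-0.0004],[0,0,0]],[0,[-0.002,0,-0.0005],[0,0,0]],[0,[-0.002,0,-0.0005],[0,0,0]],[0,[-0.002,0,-0.0005],[0,0,0]],[0,[-0.002,0,-0.0005],[0,0,0]],[0,[-0.002,0,-0.0005],[0,0,0]],[0,[-0.002,0,-0.0005],[0,0,0]],[0,[-0.002,0,-0.0005],[0,0,0]],[0,[0,0,0],[0,0,0]],[0,[0,0,0],[0,0,0]]]}'
python3 - <<'E'
from pl import *
p,r=cur();s=bot.read_state();print(s['time'],tipb(p,r),s['force'])
E
```

```text
time: 15.3
position: [0.5382, 0.0421, 0.0299]
eef_rot: [-2.217, -1.954, -0.294]
force: [0.6, 3.6, 2.4]
gripper_width: 0.0187
gripper_force: 60.5
15.3 [-0.6846 59.403  13.4317] [0.5819 3.5808 2.4437]
```

```bash
python3 -m handwheel '{"plan":[[0,[-0.001,0,-0.0003],[0,0,0]],[0,[-0.001,0,-0.0003],[0,0,0]],[0,[-0.001,0,-0.0003],[0,0,0]],[0,[-0.001,0,-0.0003],[0,0,0]],[0,[-0.001,0,-0.0003],[0,0,0]],[0,[-0.001,0,-0.0003],[0,0,0]],[0,[0,0,0],[0,0,0]],[0,[0,0,0],[0,0,0]],[0,[0,0,0],[0,0,0]],[0,[0,0,0],[0,0,0]]]}'
python3 - <<'E'
from pl import *
c=snap('top','t3.png');snap('side','s3.png')
p,r=cur();s=bot.read_state();print(s['time'],tipb(p,r),s['force'])
a=cv2.resize(c['frame'][108:198,56:196,::-1],None,fx=4,fy=4,interpolation=cv2.INTER_CUBIC)
b=cv2.resize(cv2.imread('pics/s3.png')[150:200,235:305],None,fx=8,fy=8,interpolation=cv2.INTER_CUBIC)[:240]
cv2.imwrite('pics/g3.png',np.vstack([a,b])[:600])
E
```

```text
time: 16.3
position: [0.5373, 0.0357, 0.0299]
eef_rot: [-2.218, -1.954, -0.293]
force: [-0.1, 2.1, 2.9]
gripper_width: 0.0182
gripper_force: 60.4
16.4 [-0.8177 52.9073 13.4682] [0.417  1.9048 1.1052]
```

View pics/g3.png

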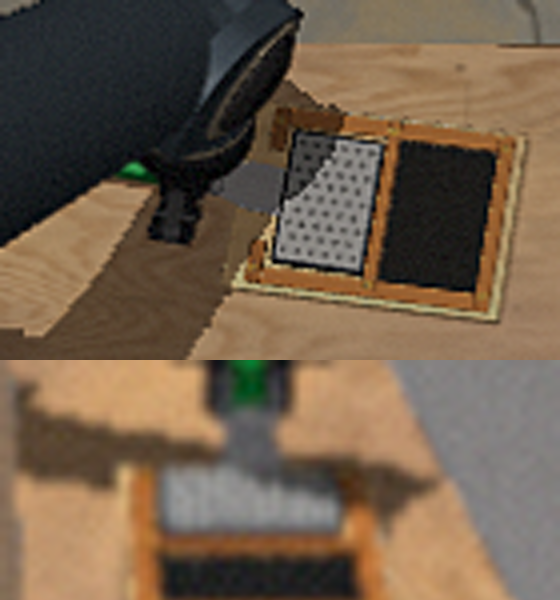

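```bash
python3 -m handwheel '{"plan":[[0,[-0.0015,0,-0.0004],[0,0,0]],[0,[-0.0015,0,-0.0004],[0,0,0]],[0,[-0.0015,0,-0.0004],[0,0,0]],[0,[-0.0015,0,-0.0005],[0,0,0]],[0,[-0.0015,0,-0.0005],[0,0,0]],[0,[-0.0015,0,-0.0005],[0,0,0]],[0,[0,0,0],[0,0,0]],[0,[0,0,0],[0,0,0]],[0,[0,0,0],[0,0,0]],[0,[0,0,0],[0,0,0]]]}'
python3 - <<'E'
from pl import *
p,r=cur();s=bot.read_state();print(s['time'],tipb(p,r),s['force'])
y0,z0=tipb(p,r)[1:];Q=r
L=[]
for th in(15,30,45,60,75,90):
    t=np.radians(th);L.append((4+6*np.sin(t)+40*np.cos(t),14.5+40*np.sin(t)))
L+=[(2,56),(-8,56)]
L=[(tcp(y,z,15,-.8)[0],Q,3) for y,z in L]
plan(p,r,L,4)
E
```

```text
time: 17.4
position: [0.536, 0.026, 0.0301]
eef_rot: [-2.218, -1.954, -0.293]
force: [0.2, -0.1, 0.0]
gripper_width: 0.0188
gripper_force: 60.3
17.4 [-0.9058 43.1217 13.6458] [ 0.2175 -0.0704  0.0327]
[0, [0.0013, 0.0, -0.0035], [0.0, 0.0, 0.0]] 
[0, [0.0013, 0.0, -0.0036], [0.0, 0.0, 0.0]] 
[0, [0.0013, 0.0001, -0.0035], [0.0, 0.0, 0.0]] 
-> [0.5362 0.027  0.0413] [-2.2182 -1.954  -0.2926]
[0, [0.0, -0.0, -0.0033], [0.0, 0.0, 0.0]] 
[0, [0.0, -0.0, -0.0033], [0.0, 0.0, 0.0]] 
[0, [0.0001, -0.0, -0.0034], [0.0, 0.0, 0.0]] 
-> [0.5359 0.0246 0.051 ] [-2.2182 -1.954  -0.2926]
[0, [-0.001, 0.0, -0.0031], [0.0, 0.0, 0.0]] 
[0, [-0.0009, 0.0, -0.0031], [0.0, 0.0, 0.0]] 
[0, [-0.001, 0.0, -0.0031], [0.0, 0.0, 0.0]] 
-> [0.5352 0.0194 0.0592] [-2.2182 -1.954  -0.2926]
[0, [-0.0018, 0.0, -0.0027], [0.0, 0.0, 0.0]] 
[0, [-0.0018, 0.0, -0.0027], [0.0, 0.0, 0.0]] 
[0, [-0.0018, 0.0, -0.0026], [0.0, 0.0, 0.0]] 
-> [0.5343 0.0122 0.0656] [-2.2182 -1.954  -0.2926]
[0, [-0.0026, 0.0, -0.0021], [0.0, 0.0, 0.0]] 
[0, [-0.0026, 0.0, -0.0021], [0.0, 0.0, 0.0]] 
[0, [-0.0025, 0.0, -0.002], [0.0, 0.0, 0.0]] 
-> [0.5331 0.0032 0.0696] [-2.2182 -1.954  -0.2926]
[0, [-0.0032, 0.0, -0.0013], [0.0, 0.0, 0.0]] 
[0, [-0.0031, 0.0, -0.0013], [0.0, 0.0, 0.0]] 
[0, [-0.0032, 0.0001, -0.0014], [0.0, 0.0, 0.0]] 
-> [ 0.5319 -0.0069  0.071 ] [-2.2182 -1.954  -0.2926]
[0, [-0.0024, -0.0, -0.0012], [0.0, 0.0, 0.0]] 
[0, [-0.0025, -0.0, -0.0011], [0.0, 0.0, 0.0]] 
[0, [-0.0024, -0.0, -0.0012], [0.0, 0.0, 0.0]] 
-> [ 0.5309 -0.0148  0.0725] [-2.2182 -1.954  -0.2926]
[0, [-0.0032, -0.0, -0.0009], [0.0, 0.0, 0.0]] 
[0, [-0.0032, -0.0, -0.0008], [0.0, 0.0, 0.0]] 
[0, [-0.0033, -0.0, -0.0009], [0.0, 0.0, 0.0]] 
-> [ 0.5296 -0.0248  0.0725] [-2.2182 -1.954  -0.2926]
```

```bash
python3 -m handwheel '{"plan":[[0,[0.001,0,-0.0035],[0,0,0]],[0,[0.001,0,-0.0036],[0,0,0]],[0,[0.001,0,-0.0035],[0,0,0]],[0,[0,0,-0.0033],[0,0,0]],[0,[0,0,-0.0033],[0,0,0]],[0,[0,0,-0.0033],[0,0,0]],[0,[-0.001,0,-0.0031],[0,0,0]],[0,[-0.001,0,-0.0031],[0,0,0]],[0,[-0.001,0,-0.0031],[0,0,0]],[0,[0,0,0],[0,0,0]]]}'
python3 - <<'E'
from pl import *
c=snap('top','t4.png');snap('side','s4.png')
p,r=cur();s=bot.read_state();print(s['time'],tipb(p,r),s['force'])
a=cv2.resize(c['frame'][108:198,56:196,::-1],None,fx=4,fy=4,interpolation=cv2.INTER_CUBIC)
b=cv2.resize(cv2.imread('pics/s4.png')[150:200,235:305],None,fx=8,fy=8,interpolation=cv2.INTER_CUBIC)[:240]
cv2.imwrite('pics/g4.png',np.vstack([a,b])[:600])
E
```

```text
time: 18.4
position: [0.5353, 0.0188, 0.0595]
eef_rot: [-2.218, -1.954, -0.294]
force: [-0.6, 0.3, -2.3]
gripper_width: 0.0188
gripper_force: 60.0
18.5 [-0.7017 36.2462 42.7097] [ 0.7748  1.4654 -1.5293]
```

View pics/g4.png

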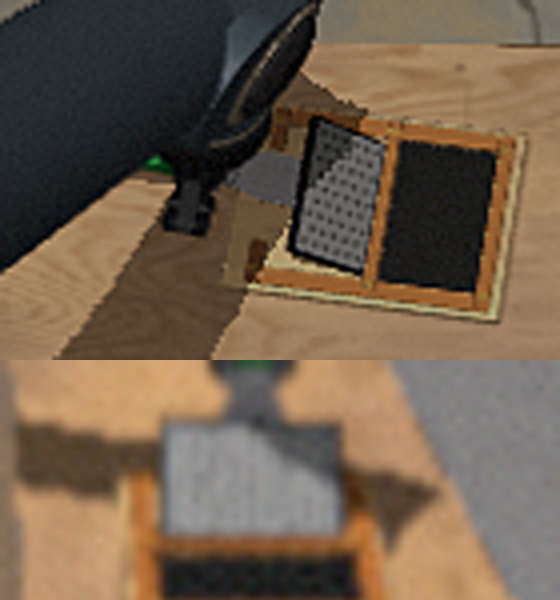

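```bash
python3 -m handwheel '{"plan":[[0,[-0.0018,0,-0.0027],[0,0,0]],[0,[-0.0018,0,-0.0027],[0,0,0]],[0,[-0.0018,0,-0.0026],[0,0,0]],[0,[-0.0026,0,-0.0021],[0,0,0]],[0,[-0.0026,0,-0.0021],[0,0,0]],[0,[-0.0025,0,-0.002],[0,0,0]],[0,[-0.0032,0,-0.0013],[0,0,0]],[0,[-0.0031,0,-0.0013],[0,0,0]],[0,[-0.0032,0,-0.0014],[0,0,0]],[0,[0,0,0],[0,0,0]]]}'
cat > red.py <<'E'
from pl import *
def run(tag):
    p,r=cur();s=bot.read_state();print(s['time'],tipb(p,r),s['force'])
    c=snap('top',tag+'t.png');d=snap('side',tag+'s.png')
    # colour map over the board, plane z=23 (top camera): R red G grey B black W wood
    for cc,z in((c,23),(d,23)):
        h=cv2.cvtColor(cc['frame'],cv2.COLOR_RGB2HSV).astype(int)
        for x in range(56,-57,-14):
            l=''
            for y in range(96,-90,-6):
                u,v=np.round(proj(cc,[BO+BY.apply(np.array([x,y,z])/1000)])[0]).astype(int);H,S,V=h[v,u]
                l+='b' if V<50 else 'R' if (H<6 or H>170) and S>110 else 'g' if S<60 else 'o' if S>130 else 'w'
            print(l)
        print()
E
python3 -c "
from red import *
run('a')"
```

```text
time: 19.5
position: [0.5318, -0.0081, 0.0708]
eef_rot: [-2.219, -1.953, -0.293]
force: [0.7, -0.4, -1.8]
gripper_width: 0.0187
gripper_force: 60.1
19.5 [-0.8113  8.7591 54.3705] [ 0.6878 -0.3908 -1.8362]
bbbbwbbbooooooobbooooooooooooow
bbbbbgbbwwwwwwobbbbbbbbbbbbboow
bbwbbbbgggwwgwobobbbbbbbbbbboow
bbbbbgggggggggoboobbbbbbbbbboow
bbbwwwggggggggwbowbbbbbbbbbboow
bbbwwwwwwowwwwwboobbbbbbbbbboow
bbbwwwwwwwwwwwobowbbbbbbbbbboow
wwwoowwwwwwwwwwboobbbbbbbbbboow
wwwooooooooooooooooooooooooooow

wwwowooooooooooooooooooooooooow
wwggggggbbggggwwoooobbbbbbwoooo
wwggggggggggggggwooobbbbbbwoooo
ggggggggggggggggwoowbbbbbbwoooo
ggggggggggggggggwooobbbbbbboooo
wwggggggggggggggwoowbbbbbbboooo
wwggggggggggggggwoowbbbbbbwoooo
wwwwbgggwgggggggoooobbbbbbboooo
wwooooooooooooooooooooooooooooo
```

```bash
python3 -m handwheel '{"plan":[[0,[-0.0024,0,-0.0012],[0,0,0]],[0,[-0.0025,0,-0.0011],[0,0,0]],[0,[-0.0024,0,-0.0012],[0,0,0]],[0,[-0.0032,0,-0.0009],[0,0,0]],[0,[-0.0032,0,-0.0009],[0,0,0]],[0,[-0.0033,0,-0.0009],[0,0,0]],[0,[0,0,0],[0,0,0]],[0,[0,0,0],[0,0,0]],[0,[0,0,0],[0,0,0]],[0,[0,0,0],[0,0,0]]]}'
python3 -c "
from red import *
run('b')"
```

```text
time: 20.6
position: [0.5295, -0.0249, 0.0724]
eef_rot: [-2.217, -1.954, -0.294]
force: [-0.0, 0.2, -1.8]
gripper_width: 0.0186
gripper_force: 60.1
20.6 [-0.9077 -8.2108 55.8701] [-0.0348  0.2187 -1.8034]
bbbbbbbgbbbooooooooooooooooooow
bbbbbbbbbbbwwwbbRbbRbbbRbbbboow
bbbbbwbbbbggggRRRRRRRRRRbbbboow
bbbbbbbbgggggggggRRRRRRRbbbboow
wwbbbbwwwggggggggRRRRRRRbbbboow
wbbbbbwwwwwwwwRRRRRRRRRRbbbboow
wbbgbbwwwwwwwwRRRRRRRRRRbbbboow
wwwoowwwwwwwwwRRRRRRRRRRbbbboow
wwwooooooooooooooooooooooooooow

wwwwwoooooooooooooooooooooooooo
wwwwooowooooooRRRooRRRRbbbwoooo
wwwwwwwwwwoooRRRRRRRRRRRbbboooo
gggggwwwwwoRRRRRRRRRRRRRbbboooo
gggggggwwwoRRRRRRRRRRRRRbbwoooo
wwwwwwwwwwoRRRRRRRRRRRRRRbboooo
wwwwwwwwwwoRRRRRRRRRRRRRRbboooo
wwwwooowwwooRRRRRRRRRRRRRbboooo
wwwwooooooooooooooooooooooooooo
```

```bash
python3 - <<'E'
from pl import *
p,r=cur()
T=lambda y,z:(tcp(y,z,15,-.8)[0],r)
L=[(*T(26,60),5),(*T(26,22.3),6),(*T(15,22.3),4),(*T(-5,22.3),8)]
plan(p,r,L,4)
E
```

```text
[0, [0.0068, 0.0, 0.001], [0.0, 0.0, 0.0]] 
[0, [0.0068, 0.0, 0.001], [0.0, 0.0, 0.0]] 
[0, [0.0069, 0.0, 0.001], [0.0, 0.0, 0.0]] 
[0, [0.0068, 0.0001, 0.001], [0.0, 0.0, 0.0]] 
[0, [0.0069, 0.0, 0.0009], [0.0, 0.0, 0.0]] 
-> [0.5339 0.009  0.0765] [-2.2168 -1.9543 -0.2936]
[0, [-0.0016, -0.0, 0.0061], [0.0, 0.0, 0.0]] 
[0, [-0.0016, -0.0, 0.0061], [0.0, 0.0, 0.0]] 
[0, [-0.0017, -0.0, 0.0061], [0.0, 0.0, 0.0]] 
[0, [-0.0016, -0.0, 0.006], [0.0, 0.0, 0.0]] 
[0, [-0.0017, -0.0, 0.0061], [0.0, 0.0, 0.0]] 
[0, [-0.0016, -0.0, 0.006], [0.0, 0.0, 0.0]] 
-> [0.5339 0.009  0.0388] [-2.2168 -1.9543 -0.2936]
[0, [-0.0027, -0.0, -0.0007], [0.0, 0.0, 0.0]] 
[0, [-0.0026, -0.0, -0.0007], [0.0, 0.0, 0.0]] 
[0, [-0.0027, -0.0, -0.0007], [0.0, 0.0, 0.0]] 
[0, [-0.0026, -0.0, -0.0007], [0.0, 0.0, 0.0]] 
-> [ 0.5325 -0.0019  0.0388] [-2.2168 -1.9543 -0.2936]
[0, [-0.0024, -0.0, -0.0007], [0.0, 0.0, 0.0]] 
[0, [-0.0024, -0.0, -0.0006], [0.0, 0.0, 0.0]] 
[0, [-0.0024, -0.0, -0.0007], [0.0, 0.0, 0.0]] 
[0, [-0.0024, -0.0, -0.0006], [0.0, 0.0, 0.0]] 
[0, [-0.0024, -0.0, -0.0007], [0.0, 0.0, 0.0]] 
[0, [-0.0024, -0.0, -0.0006], [0.0, 0.0, 0.0]] 
[0, [-0.0025, -0.0, -0.0007], [0.0, 0.0, 0.0]] 
[0, [-0.0024, -0.0, -0.0006], [0.0, 0.0, 0.0]] 
-> [ 0.53   -0.0217  0.0388] [-2.2168 -1.9543 -0.2936]
```

```bash
python3 -m handwheel '{"plan":[[0,[0.0068,0,0.001],[0,0,0]],[0,[0.0068,0,0.001],[0,0,0]],[0,[0.0069,0,0.001],[0,0,0]],[0,[0.0068,0,0.001],[0,0,0]],[0,[0.0069,0,0.001],[0,0,0]],[0,[-0.0016,0,0.0061],[0,0,0]],[0,[-0.0016,0,0.0061],[0,0,0]],[0,[-0.0017,0,0.0061],[0,0,0]],[0,[-0.0016,0,0.006],[0,0,0]],[0,[0,0,0],[0,0,0]]]}'
python3 -m handwheel '{"plan":[[0,[-0.0017,0,0.0061],[0,0,0]],[0,[-0.0016,0,0.006],[0,0,0]],[0,[0,0,0],[0,0,0]],[0,[-0.0027,0,-0.0007],[0,0,0]],[0,[-0.0026,0,-0.0007],[0,0,0]],[0,[-0.0027,0,-0.0007],[0,0,0]],[0,[-0.0026,0,-0.0007],[0,0,0]],[0,[-0.0024,0,-0.0007],[0,0,0]],[0,[-0.0024,0,-0.0006],[0,0,0]],[0,[0,0,0],[0,0,0]]]}'
python3 -c "
from red import *
run('c')"
```

```text
time: 21.7
position: [0.533, 0.0086, 0.05]
eef_rot: [-2.217, -1.952, -0.291]
force: [-0.5, 0.3, -1.3]
gripper_width: 0.0186
gripper_force: 60.1
time: 22.7
position: [0.5318, -0.0075, 0.0387]
eef_rot: [-2.218, -1.954, -0.293]
force: [-0.2, -0.2, -1.6]
gripper_width: 0.0186
gripper_force: 60.1
22.7 [-0.8166  9.4002 22.2205] [-0.2318 -0.2439 -1.6085]
bbbbbbwbbboooooooooooooooooooow
bbbbbwbbbwwwwwwwRbbRbbbbbbbboow
bbbbbbwbbwwwwwwbRRRRRRRRRbbboow
bbbbbbbbgggggggbRRRRRRRRRbbboow
bbbbbggggggggggwRRRRRRRRRbbboow
bbbbwwwwwwwowgwbRRRRRRRRRbbboow
bbbbbwwwwwwwwwwRRRRRRRRRRbbboow
wwwoowwwwwwwwwwRRRRRRRRRRbbboow
wwwooooooooooooooooooooooooooow

wwwowoooooooooooooooooooooooooo
wwwwoooowwwwwoooRRRoRRRRbbwoooo
wwwwwoowwwwwwRRRRRRRRRRRRRboooo
wwgggggggggwwRRRRRRRRRRRRRboooo
gggggggggggggRRRRRRRRRRRRRboooo
wwwwwwwggggggRRRRRRRRRRRRRboooo
wwwwwwwwwwwooRRRRRRRRRRRRRboooo
wwooooowwwwwoRRRRRRRRRRRRRboooo
wwooooooooooooooooooooooooooooo
```

Pushing well, with low force. Continue over the strip.

```bash
python3 -m handwheel '{"plan":[[0,[-0.0024,0,-0.0007],[0,0,0]],[0,[-0.0024,0,-0.0006],[0,0,0]],[0,[-0.0024,0,-0.0007],[0,0,0]],[0,[-0.0024,0,-0.0006],[0,0,0]],[0,[-0.0024,0,-0.0007],[0,0,0]],[0,[-0.0024,0,-0.0006],[0,0,0]],[0,[-0.001,0,-0.0003],[0,0,0]],[0,[0,0,0],[0,0,0]],[0,[0,0,0],[0,0,0]],[0,[0,0,0],[0,0,0]]]}'
python3 -c "
from red import *
run('d')"
```

```text
time: 23.8
position: [0.5298, -0.0227, 0.0388]
eef_rot: [-2.217, -1.954, -0.294]
force: [0.5, 0.7, -0.9]
gripper_width: 0.0188
gripper_force: 60.1
23.8 [-0.8338 -5.9044 22.2708] [ 0.4958  0.7015 -0.9112]
bbbbbbbgbgbbbooooooooooooooooow
bbbbbbbbbbbbwwwwobbbbbbbbbbboow
bbbbbbbbbwbbwwwwoRRRRRRRRRRboow
bbbbbbbbbbbgggggggRRRRRRRRRboow
bobbbbbbggggggggggRRRRRRRRRboow
wwwbbbbwwwwwwwwwggRRRRRRRRRboow
wwwbbbbwwwwwwwwwooRRRRRRRRRboow
wwwoowbwwwwwwwwwooRRRRRRRRRboow
wwwooooooooooooooooooooooooooow

wwwowoooooooooooooooooooooooooo
wwwwooowwwwwwwwwooooRRoRRRooooo
wwwwwoowwwwwwwwwoRRRRRRRRRRoooo
ggggggggggggggggRRRRRRRRRRRoooo
ggggggggggggggggwRRRRRRRRRRoooo
wwwwwwwwggggggggwRRRRRRRRRRoooo
wwwwwwwwoowwwwwwoRRRRRRRRRRoooo
wwwwooowwwwwwwwwoRRRRRRRRRRoooo
wwwwooooooooooooooooooooooooooo
```

```bash
python3 -m handwheel '{"plan":[[0,[-0.001,0,-0.0003],[0,0,0]],[0,[-0.001,0,-0.0002],[0,0,0]],[0,[0,0,0],[0,0,0]],[0,[0.005,0,0.0006],[0,0,0]],[0,[0.01,0,0],[0,0,0]],[0,[0.02,0,-0.005],[0,0,0]],[0,[0.03,0,-0.01],[0,0,0]],[0,[0.03,0,-0.02],[0,0,0]],[0,[0.03,0,-0.03],[0,0,0]],[0,[0,0,0],[0,0,0]]]}'
cat > fit.py <<'E'
from red import *
from scipy.optimize import least_squares
def fit(tag):
    p,r=cur();s=bot.read_state();print(s['time'],tipb(p,r),s['force'])
    run(tag)
    for n in 'ts':
        c=dict(np.load('pics/%s%s.png.npz'%(tag,n)));h=cv2.cvtColor(c['frame'],cv2.COLOR_RGB2HSV).astype(int)
        q=[proj(c,[BO+BY.apply(np.array(k)/1000)])[0] for k in((-52,20,20),(52,20,20),(52,-76,20),(-52,-76,20))]
        M=np.zeros(h.shape[:2],np.uint8);cv2.fillPoly(M,[np.round(q).astype(int)],1)
        m=(((h[...,0]<6)|(h[...,0]>168))&(h[...,1]>100)&(M>0)).astype(np.uint8)
        m=cv2.morphologyEx(m,cv2.MORPH_CLOSE,np.ones((3,3)))
        k,lab,st,ce=cv2.connectedComponentsWithStats(m);i=1+np.argmax(st[1:,4]);cs,_=cv2.findContours((lab==i).astype(np.uint8),0,2)
        box=cv2.minAreaRect(np.vstack(cs));P=cv2.boxPoints(box)
        for z in(.023,.028):print(n,st[i,4],z,[np.round(BY.inv().apply(atz(c,a,z)-BO)[:2]*1000,1).tolist() for a in P])
E
python3 -c "
from fit import *
fit('e')"
```

```text
time: 24.9
position: [0.5455, 0.0836, 0.1381]
eef_rot: [-2.21, -1.964, -0.307]
force: [1.3, 0.5, -0.4]
gripper_width: 0.0189
gripper_force: 60.2
24.9 [  2.005  101.5883 121.2816] [ 1.2637  0.4756 -0.3712]
24.9 [  2.005  101.5883 121.2816] [ 1.2637  0.4756 -0.3712]
wwwooooooooooooooooooooooooooow
wwwoowwwwwwwwwwwobbbbbbbbbbboow
wwwwwwwwwwwwwwwwoRRRRRRRRRRboow
wwwwwwwwwwwwwwwwooRRRRRRRRRboow
wwwwwwwwwwwwwwwwobRRRRRRRRRboow
wwwwwwwwwwwwwwwwooRRRRRRRRRboow
wwwwwwwwwwwwwwwwobRRRRRRRRRboow
wwwoowwwwwwwwwwwooRRRRRRRRRboow
wwwooooooooooooooooooooooooooow

wwoooooooooooooooooooooooooooow
wwooooowwwwwwwwwooooRRRRRRooooo
wwwwwwwwwwwwwwwwoooRRRRRRRRoooo
wwwwwwwwwwwwwwwwoooRRRRRRRRoooo
wwwwwwwwwwwwwwwwoRRRRRRRRRRoooo
wwwwwwwwwwwwwwwwoRRRRRRRRRooooo
wwwwwwwwwwwwwwwwoRRRRRRRRRRoooo
wwooowwwwwwwwwwwoRRRRRRRRRRoooo
wwooooooooooooooooooooooooooooo

t 726 0.023 [[-46.9, -6.9], [42.5, -5.8], [40.5, -63.7], [-48.7, -64.0]]
t 726 0.028 [[-47.9, -8.0], [41.1, -6.9], [39.1, -64.5], [-49.8, -64.8]]
s 158 0.023 [[-45.2, -10.2], [43.7, -9.1], [39.9, -59.9], [-46.4, -60.8]]
s 158 0.028 [[-45.5, -20.3], [42.7, -19.2], [39.0, -69.7], [-46.7, -70.6]]
```

```bash
python3 - <<'E'
from pl import *
p,r=cur();Q=tool(np.radians(-7.7))
plan(p,r,[([.49,-.2,.16],Q,7),([.461,-.359,.075],Q,5),([.461,-.359,.015],Q,4)])
E
```

```text
[0, [-0.038, -0.003, -0.014], [0.0, -0.038, 0.002]] 
[0, [-0.039, -0.002, -0.013], [0.0, -0.037, 0.002]] 
[0, [-0.039, -0.002, -0.011], [0.0, -0.038, 0.001]] 
[0, [-0.04, -0.002, -0.01], [0.0, -0.037, 0.002]] 
[0, [-0.04, -0.002, -0.008], [0.001, -0.038, 0.001]] 
[0, [-0.04, -0.003, -0.007], [0.0, -0.037, 0.002]] 
[0, [-0.04, -0.002, -0.005], [0.001, -0.038, 0.001]] 
-> [ 0.4902 -0.1997  0.16  ] [-2.3655 -2.0673  0.0009]
[0, [-0.032, -0.002, 0.017], [-0.0, 0.0, 0.0]] 
[0, [-0.032, -0.001, 0.017], [-0.0, 0.0, 0.0]] 
[0, [-0.033, -0.002, 0.017], [-0.0, 0.0, 0.0]] 
[0, [-0.032, -0.001, 0.017], [-0.0, 0.0, 0.0]] 
[0, [-0.033, -0.002, 0.017], [-0.0, 0.0, 0.0]] 
-> [ 0.4606 -0.3592  0.0751] [-2.3655 -2.0673  0.0009]
[0, [0.0, 0.0, 0.015], [-0.0, 0.0, 0.0]] 
[0, [0.0, 0.0, 0.015], [-0.0, 0.0, 0.0]] 
[0, [0.0, 0.0, 0.015], [-0.0, 0.0, 0.0]] 
[0, [0.0, 0.0, 0.015], [-0.0, 0.0, 0.0]] 
-> [ 0.4605 -0.3592  0.0151] [-2.3655 -2.0673  0.0009]
```

```bash
python3 -m handwheel '{"plan":[[0,[-0.038,-0.003,-0.014],[0,-0.038,0.002]],[0,[-0.039,-0.002,-0.013],[0,-0.037,0.002]],[0,[-0.039,-0.002,-0.011],[0,-0.038,0.001]],[0,[-0.04,-0.002,-0.01],[0,-0.037,0.002]],[0,[-0.04,-0.002,-0.008],[0,-0.038,0.001]],[0,[-0.04,-0.003,-0.007],[0,-0.037,0.002]],[0,[-0.04,-0.002,-0.005],[0.001,-0.038,0.001]],[0,[-0.032,-0.002,0.017],[0,0,0]],[0,[-0.032,-0.001,0.017],[0,0,0]],[0,[-0.033,-0.002,0.017],[0,0,0]]]}'
python3 -m handwheel '{"plan":[[0,[-0.032,-0.001,0.017],[0,0,0]],[0,[-0.033,-0.002,0.017],[0,0,0]],[0,[0,0,0.015],[0,0,0]],[0,[0,0,0.015],[0,0,0]],[0,[0,0,0.015],[0,0,0]],[0,[0,0,0.015],[0,0,0]],[0,[0,0,0],[0,0,0]],[0,[0,0,0],[0,0,0]],[0,[0,0,0],[0,0,0]],[0,[0,0,0],[0,0,0]]]}'
python3 -c "
from pl import *
p,r=cur();print(p);print(r.as_matrix(),bot.read_state()['force'])"
```

```text
time: 26.0
position: [0.4695, -0.2974, 0.1066]
eef_rot: [-2.367, -2.061, 0.004]
force: [0.4, -0.4, -2.0]
gripper_width: 0.0184
gripper_force: 60.1
time: 27.0
position: [0.4599, -0.3607, 0.0156]
eef_rot: [2.367, 2.063, -0.001]
force: [0.3, 0.1, -1.1]
gripper_width: 0.0186
gripper_force: 60.1
[ 0.4599 -0.3607  0.0156]
[[ 0.1363  0.9907  0.0004]
 [ 0.9907 -0.1363 -0.0018]
 [-0.0018  0.0006 -1.    ]] [ 0.3061  0.1431 -1.1168]
```

```bash
python3 -m handwheel '{"plan":[[0,[0,0,0.004],[0,0,0]],[0,[0,0,0.003],[0,0,0]],[0,[0,0,0.002],[0,0,0]],[0,[0,0,0.001],[0,0,0]],[0,[0,0,0.001],[0,0,0]],[0,[0,0,0.001],[0,0,0]],[0,[0,0,0],[0,0,0]],[0,[0,0,0],[0,0,0]],[0,[0,0,0],[0,0,0]],[0,[0,0,0],[0,0,0]]]}'
```

```text
time: 28.0
position: [0.4594, -0.3611, 0.0036]
eef_rot: [2.368, 2.063, -0.002]
force: [-0.9, -0.4, 5.5]
gripper_width: 0.0186
gripper_force: 61.2
```

```bash
python3 -m handwheel '{"plan":[[0,[0,0,-0.0012],[0,0,0]],[0,[0,0,0],[0,0,0]],[0,[0,0,0],[0,0,0]],[0,[0,0,0],[0,0,0]],[0.5,[0,0,0],[0,0,0]],[1,[0,0,0],[0,0,0]],[1,[0,0,0],[0,0,0]],[1,[0,0,0],[0,0,0]],[1,[0,0,0],[0,0,0]],[1,[0,0,0],[0,0,0]]]}'
python3 -m handwheel '{"plan":[[1,[0,0,-0.01],[0,0,0]],[1,[0,0,-0.02],[0,0,0]],[1,[0,0,-0.03],[0,0,0]],[1,[0,0,-0.04],[0,0,0]],[1,[0.03,0,-0.04],[0,0,0]],[1,[0.04,0,-0.02],[0,0,0]],[1,[0.05,0,0],[0,0,0]],[1,[0.05,0,0],[0,0,0]],[1,[0.05,0,0],[0,0,0]],[1,[0.05,0,0],[0,0,0]]]}'
python3 -m handwheel '{"plan":[[1,[0.05,0,0],[0,0,0]],[1,[0.05,0,0],[0,0,0]],[1,[0.05,0,0],[0,0,0]],[1,[0.05,0,0],[0,0,0]],[1,[0.05,0,0],[0,0,0]],[1,[0,0,0],[0,0,0]],[1,[0,0,0],[0,0,0]],[1,[0,0,0],[0,0,0]],[1,[0,0,0],[0,0,0]],[1,[0,0,0],[0,0,0]]]}'
python3 - <<'E'
from fit import *
fit('f')
for n in 'ts':
    c=dict(np.load('pics/f%s.png.npz'%n));o=dict(np.load('pics/%s0.png.npz'%('top' if n=='t' else 'side')))
    for q in(c,o):
        h=cv2.cvtColor(q['frame'],cv2.COLOR_RGB2HSV);m=cv2.inRange(h,(45,100,50),(80,255,255))
        k,l,st,ce=cv2.connectedComponentsWithStats(m);print(n,[(st[i].tolist(),ce[i].round(1).tolist()) for i in range(1,k) if st[i,4]>25])
    d=np.abs(c['frame'].astype(int)-o['frame']).max(2)>60
    k,l,st,ce=cv2.connectedComponentsWithStats(d.astype(np.uint8));print('diff',[st[i].tolist() for i in range(1,k) if st[i,4]>15])
E
```

```text
time: 29.0
position: [0.4593, -0.3603, 0.0038]
eef_rot: [-2.368, -2.064, 0.002]
force: [0.2, -0.5, 0.2]
gripper_width: 0.0854
gripper_force: 0.0
time: 30.0
position: [0.4964, -0.091, 0.1646]
eef_rot: [2.368, 2.063, -0.0]
force: [0.8, -0.1, 0.3]
gripper_width: 0.0855
gripper_force: 0.0
time: 31.0
position: [0.5306, 0.1532, 0.1636]
eef_rot: [2.371, 2.061, -0.002]
force: [0.2, -0.7, 1.0]
gripper_width: 0.0855
gripper_force: 0.0
31.0 [-23.1926 166.8078 166.185 ] [ 0.1636 -0.7265  0.9733]
31.0 [-23.1926 166.8078 166.185 ] [ 0.1636 -0.7265  0.9733]
wwwooooooooooooooooooooooooooow
wwwoowwwwwwwwwwwobbbbbbbbbbboow
wwwwwwwwwwwwwwwwoRRRRRRRRRRboow
wwwwwwwwwwwwwwwwoRRRRRRRRRRboow
wwwwwwwwwwwwwwwwowRRRRRRRRRboow
wwwwwwwwwwwwwwwwooRRRRRRRRRboow
wwwwwwwwwwwwwwwwobRRRRRRRRRboow
wwwoowwwwwwwwwwwooRRRRRRRRRboow
wwwooooooooooooooooooooooooooow

wwwooooooooooooooooooooooooooow
wwwwooowwwwwwwwwooooRRRRRRwoooo
wwwwwwwwwwwwwwwwoooRRRRRRRRoooo
wwwwwwwwwwwwwwwwoooRRRRRRRRoooo
wwwwwwwwwwwwwwwwoRRRRRRRRRRoooo
wwwwwwwwwwwwwwwwoRRRRRRRRRRoooo
wwwwwwwwwwwwwwwwoRRRRRRRRRRoooo
wwwwooowwwwwwwwwoooRRRRRRRRoooo
wwwwoo
[... 385 characters left out ...]
7, 113], [381.8, 189.9])]
t [([226, 176, 34, 13, 253], [242.9, 181.5]), ([371, 182, 22, 16, 112], [381.6, 189.8])]
diff [[0, 88, 103, 296, 10499], [122, 141, 29, 36, 157], [151, 145, 26, 34, 669], [74, 364, 7, 15, 65]]
s [([260, 198, 6, 14, 71], [262.1, 204.9]), ([273, 272, 12, 16, 88], [279.0, 279.4])]
s [([260, 198, 6, 14, 76], [262.3, 204.7]), ([273, 272, 12, 16, 89], [278.9, 279.5])]
diff [[166, 0, 25, 39, 424], [196, 0, 82, 114, 1670], [152, 4, 13, 40, 125], [178, 43, 14, 33, 225], [141, 47, 14, 52, 131], [122, 87, 12, 2, 17], [121, 89, 11, 3, 16], [106, 137, 5, 8, 20], [236, 146, 46, 7, 214], [148, 149, 52, 15, 421], [163, 163, 9, 7, 34], [254, 165, 24, 8, 160], [256, 174, 23, 5, 112]]
```

```bash
python3 -c "
from rig import bot
print(bot.hand_in())"
```

```text
the job is handed in; nothing more can be done
None
```

The diamond plate is turned, red fine side up and flat in the honing bay as far as the pictures show, and the knife is back on the bench clear of the board. I handed the job in after about 31 s. One risk: while feeling for the board floor the blade pressed close to the 10 N limit (force reading 8.9 N, perhaps about 10 N with the knife's weight counted).

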